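# Post a rejected terminal block under the spring flap of the reject box

### The arm

A 6-joint arm with a two-finger parallel gripper is mounted at the origin on a cart in front of the work surface, level with it; the furniture and walls round the work are solid. World frame = base frame: x ahead of the robot, y to its left, z up, the work surface at z = 0. Lengths are in m, angles in rad, forces in N, time in s.
With the tool pointing down it reaches from about 0.225 to 0.875 m from the base axis. Payload 3.4 kg.
Tool frame: the origin (TCP) lies between the finger pads; the fingertips stand 14 mm ahead of it and the grasp point (between the pads) lies 5 mm behind it; z points along the fingers, y is the direction in which the jaws open and shut (so a half turn about z gives the same grasp; the last joint's range is limited). The gripper opens to 85 mm and grips with 20 to 120 N. Pads are 22 mm wide; open, the fingers measure 114 mm over their backs; the gripper's body (76 mm by 85 mm) begins 54 mm behind the grasp point. The pads swing forward as they close: fully open they stand 13 mm farther back than shut.
Start: joints at [-1.374, 0.276, 1.505, -0, 1.361, -0.121], TCP at [0.18, -0.546, 0.245] pointing down, gripper open.
Joint ranges: [-2.89, 2.89], [-0.75, 2.08], [0.22, 2.7], [-1.18, 4.32], [0.11, 2.71], [-2.7, 2.7]. Speed limits (rad/s): [2.57, 2.57, 3.14, 3.14, 3.14, 3.14].

### API

Orientations are given as a unit quaternion [w, x, y, z].
In Python, from rig import manip, get_image, job gives the robot as it stands. The module is installed in compiled form; this text tells all that it offers.
- The arm moves only by the tool step_arm, never from a script. Its argument "moves" is one flat list of numbers, 5 for each row, row after row: the shift along the tool's x, y, z as a fraction of full scale, then the turn about the tool's z as a fraction of full scale, then the gripper's target within -1 to 1 (shut at 1, half-way at 0, fully open at -1). In form: [dx, dy, dz, twist, hand, dx, dy, dz, twist, hand, ...]. A call has 1 to 5 rows; each row is the pose to reach, as a shift and turn from the pose commanded when the call began, along the tool's axes at that moment, turning the shorter way round; what a row does not reach only later rows make up. Full scale, the value 1, is 500 mm for a shift and pi rad for a turn. A row lasts 1/10 s, in which the tool goes at most 50 mm and 8.59 degrees, less where a joint would pass 70% of its speed; a pose out of reach is approached as far as the arm can. A call with a number of a shift or a turn outside -1 to 1 is refused whole. A call with a gripper value outside its range is refused whole. The fingers move at their own pace and stop on an object; "force" is the grip in N (left out, the last holds). Time passes only in rows, so rows that repeat a pose let the fingers close. It gives the time, the measured TCP pose, the force and the opening at its end, in the units of the state.
- manip.get_state(): the state, without advancing time (a new reading comes with each control period).
- get_image(name): name is "scene" or "top" or "wrist"; returns a dict with "frame" (420x560x3 uint8, blue, green, red), "fx", "fy", "cx", "cy" (pixels), "rvec" (rotation vector, rad) and "tvec" (3), from world to camera coordinates, as OpenCV has them; the wrist camera has in their place "T_tool_cam" (4x4, takes a point from camera to tool coordinates, whose origin is the TCP and whose axes are the flange's). Camera axes: x right, y down, z forward; pixel columns grow to the right and rows downward; lengths in m; the calibration is good to about 2 mm. A picture is of the moment at which its call begins: read the wrist's pose just before it. There is no depth.
- job.sign_off(): hands the job in, once; it reports no verdict.
The state is a dict: "clock": time; "qpos": joint angles; "qd": joint speeds; "effort": joint torques, N m; "position": TCP position; "ee_rot": TCP orientation; "contact_force": force on the tool from outside, world axes, zero at the start; "moment": the same for the moment, N m; "width": finger opening in m.
Only numpy, scipy, OpenCV 4.12 (cv2) and the standard library are available. Lean on these libraries where they do the work, as an engineer would, in place of code of your own. Each camera call takes 0.05 s, during which the arm holds its last target. There are 200 camera calls.

### The job

The terminal block on the loading deck of the reject box is scrap: hold the spring-closed flap open by pressing its side wing down with one fingertip, and with the other fingertip gently push the block under the flap until it drops into the box; then let go so that the flap springs shut behind it. Touch and push only: do not lift or carry the block, and leave the things standing round the box where they are.

Things in the scene. Friction and masses are not known exactly. Their poses are not given: they have to be found in the camera images.
- reject_box: Reject box, a fixed grey sheet-metal letterbox for scrap, 200 long (x), 76 wide, 101 high. Origin on the worktop straight below the mouth; z up, x the push direction (deck, mouth, bin), y left seen along it. In its frame (mm): loading deck level at z 70, x -115 to 0, y -30 to 46; two guide rails on it, 6 high, leave a lane y -16 to 16. Bin behind the mouth, clear cover on top at z 98 to 101.
- mouth (a point): Point on the deck surface in the middle of the lane, at the flap's front face (x 0, z 70 mm in the box's frame); axes as reject_box. The flap is 3 mm thick; behind it, at x 5 to 8, a front wall has an opening 36 wide, 23 high. A vertical fingertip pushing in the lane can come up to x = -2, where the raised flap stops it.
- drop_edge (a point): Middle of the edge behind the flap where the lane floor ends, 15 mm past point mouth; axes as reject_box. Beyond it the bin is 67 mm deep and reaches 67 mm further in x. A block whose rear end is pushed to within about 8 mm of the flap's front face overbalances here and drops into the bin.
- flap (a joint): Angle of the flap (rad): 0 = shut by its spring, 0.85 = stop, wide open. Steel rocker: its skirt hangs across the mouth (y -16 to 16 mm), its wing slants up on the left. Pressing the wing down swings the skirt up in its own plane; pushing the skirt along x does nothing. At 0.60 the wing is level, top 9.5 mm above the deck; at 0.7 at least 19 mm are free under the skirt. Springs back when released.
- flap_hinge (a point): On the flap's hinge pin, above the deck's left side, at the flap's plane; the pin is parallel to the box's x axis, at y 38, z 78 mm in the box's frame, and its lugs reach z 82. The skirt reaches from 22 to 54 mm to the right of it, lower edge 4 mm above the deck when shut; at 0.7 rad its upper far corner stands 54 mm above the deck. The shut wing's outer edge is 34 mm above the deck.
- flap_wing (a point): On the wing's rubber-covered upper face, half-way along, 30 mm out from the hinge pin; moves with the flap. The wing is a plate 118 mm long (box x -115 to 3 mm), 2 to 44 mm out from the pin, slanting up 0.60 rad when shut. Press takes 2 to 5 N; a fingertip may slide along it. Fingertips 55 to 75 mm apart across the box can press it and push in the lane at once, at one height.
- block_centre (a point): Centre of the green six-way terminal block, 22 x 63 mm, 16 high (thin fins to 20), about 50 g, loose on the deck, its long axis (the point's y) nearly along the lane in front of the flap, either end foremost; this point is 8 mm above its underside.
- capacitor: Bystander: black can capacitor standing on the worktop to the right of the box, 30 mm across, 50 high. Origin at its underside's centre.
- heat_sink: Bystander: light metal finned heat sink on the worktop to the left of the box, 40 x 42 x 20 mm. Origin at its underside's centre.
- transformer: Bystander: small iron-core transformer on the worktop to the left of the box, 43 x 66 x 40 mm. Origin at its underside's centre.
- terminal_block: The same terminal block's body, origin at the centre of its underside.
Things that resemble listed ones, but are neither listed nor needed, are in the scene too. What is shaped like the terminal_block but blue is not meant.

How it is judged:
On the way, in this order (a step that is already met when the one before it is completed fails the run):
1. the flap is held open by a fingertip on it while the block is still in front of it (value of joint flap above 0.4 rad and contact force between the fingers and flap above 0.3 N and x of block_centre in the frame of mouth below -0.025 m), for 0.1 s.
2. the block's middle passes under the flap while a fingertip holds the flap open (value of joint flap above 0.3 rad and contact force between the fingers and flap above 0.3 N and x of block_centre in the frame of mouth above 0.003 m), for 0.02 s.
At the end, for the whole second after the job is handed in: The terminal block has dropped into the bin (lying or leaning there), its centre behind the threshold and at least 15 mm below the deck, the flap has sprung shut (below 0.06 rad), and the three bystanders are within 20 mm of where they stood (x of block_centre in the frame of mouth between 0.012 and 0.085 m and y of block_centre in the frame of mouth between -0.03 and 0.046 m and z of block_centre in the frame of mouth below -0.015 m and value of joint flap below 0.06 rad and distance of each of capacitor, heat_sink, transformer from where it was at the start of the episode below 0.02 m); the robot touches nothing.
It fails at once if the terminal block is lifted (its centre more than 22 mm above where it lies on the deck) (z of block_centre in the frame of mouth above 0.03 m).
It fails at once if the block is pinched or rammed (over 20 N) (contact force between the fingers and terminal_block above 20 N).
It fails at once if the flap is forced (over 25 N) (contact force between the fingers and flap above 25 N).
It fails at once if the capacitor, the heat sink or the transformer is pushed away (20 mm) or knocked over (distance of any of capacitor, heat_sink, transformer from where it was at the start of the episode above 0.02 m or angle between any of capacitor, heat_sink, transformer's own z axis and vertical above 0.3 rad).
It also fails if it takes over 43 s, if anything falls off the work surface, if the arm or the gripper's body presses on something with over 40 N, if the wrist force passes 120 N, or if a joint passes its speed limit or range.

## Working session

There is one attempt and no reset: what is moved stays moved. The work goes in short steps, Python scripts to look and compute and a tool call to move; the robot and the scene stay as the last step left them, time stands still between calls to the robot, and variables do not carry over. Pictures are saved under pics/ and viewed, about 8 in all and at most 12, crops included, and the job is handed in when it is done.

Besides the shell and the picture viewer there is one more tool, called after "Call:" as name(argument=value, ...) on one line, values as JSON. step_arm: Moves the arm, as the interface text tells. Its arguments: {"type":"object","properties":{"moves":{"type":"array","items":{"type":"number","minimum":-1,"maximum":1}},"force":{"type":"number"}},"required":["moves"]}

```bash
mkdir -p pics; python3 - <<'E'
from rig import manip,get_image
import cv2,pickle
s=manip.get_state();print({k:s[k] for k in('clock','position','ee_rot','width')})
for n in('scene','top'):
    d=get_image(n);pickle.dump(d,open(n+'.pkl','wb'));cv2.imwrite(f'pics/{n}.png',d['frame'])
E
```

```text
{'clock': 0.0, 'position': array([ 0.1795581 , -0.54572215,  0.24445432]), 'ee_rot': array([-8.87067048e-04,  9.87402468e-01,  1.58226346e-01, -4.57445979e-05]), 'width': 0.08520370838982058}
```

View pics/top.png

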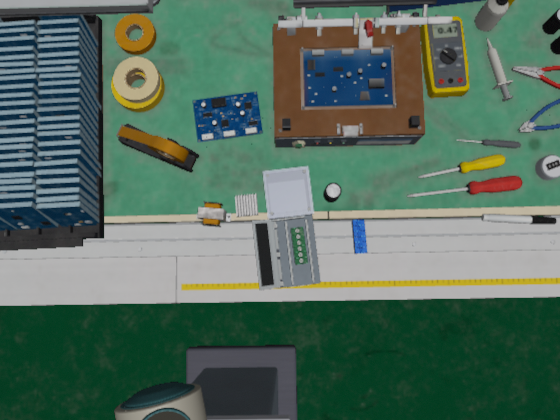

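View pics/scene.png

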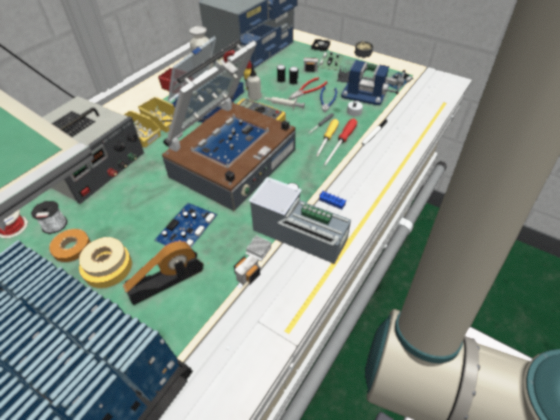

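Candidates: green block on the deck at top (299,246); blue look-alike at (360,236), not meant. The black strip at (265,255) is the wing, the clear bin is at (288,192), the capacitor at (333,191), the heat sink at (246,205) and the transformer at (211,213). I'll check the choice in a close crop.

```bash
python3 - <<'E'
import cv2,pickle
d=pickle.load(open('top.pkl','rb'));c=d['frame'][160:295,190:370]
cv2.imwrite('pics/c1.png',cv2.resize(c,None,fx=4.4,fy=4.4,interpolation=cv2.INTER_CUBIC))
R=cv2.Rodrigues(d['rvec'])[0];print(d['fx'],d['cx'],d['cy'],R,-R.T@d['tvec'])
E
```

```text
488.1751966380876 280.77005553055227 210.08579863133733 [[-0.01718902 -0.99971766 -0.01640529]
 [-0.99253443  0.0190424  -0.12046905]
 [ 0.12074743  0.01421207 -0.99258152]] [ 0.41952306 -0.16342383  0.9254002 ]
```

View pics/c1.png

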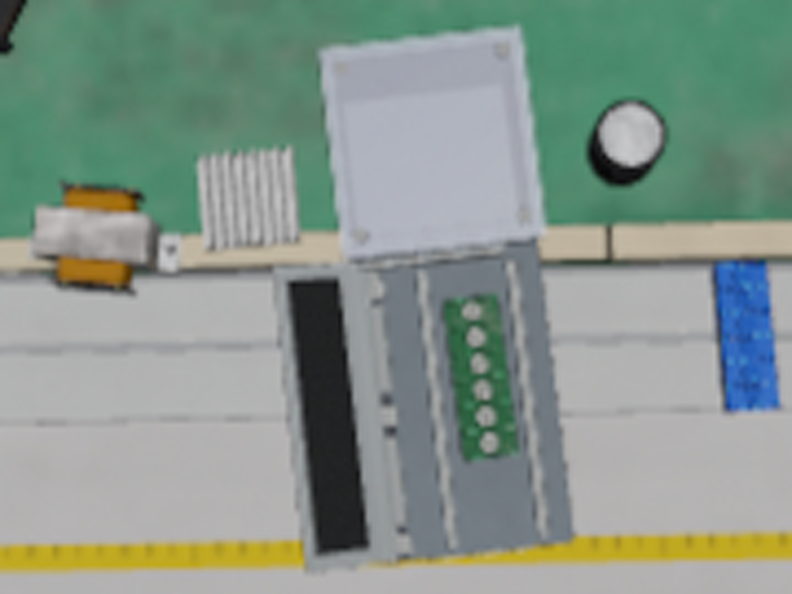

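The green block at crop (481,378) lies in the lane, with the wing at the left and the cover at the top. Now I'll fit the box pose to its known points.

```bash
cat > h.py <<'E'
import numpy as np,cv2,pickle
from scipy.optimize import least_squares
from scipy.spatial.transform import Rotation as Ro
def proj(d,P): return cv2.projectPoints(np.float64(P).reshape(-1,1,3),d['rvec'],d['tvec'],np.array([[d['fx'],0,d['cx']],[0,d['fy'],d['cy']],[0,0,1]]),None)[0][:,0]
def ray(d,uv,z):
    R=cv2.Rodrigues(d['rvec'])[0];c=-R.T@np.ravel(d['tvec'])
    v=R.T@np.array([(uv[0]-d['cx'])/d['fx'],(uv[1]-d['cy'])/d['fy'],1]);return c+v*(z-c[2])/v[2]
def b2w(p,P):
    P=np.atleast_2d(P)/1000.;c,s=np.cos(p[2]),np.sin(p[2]);return np.c_[p[0]+c*P[:,0]-s*P[:,1],p[1]+s*P[:,0]+c*P[:,1],P[:,2]]
def w2b(p,W):
    W=np.atleast_2d(W);c,s=np.cos(p[2]),np.sin(p[2]);x,y=W[:,0]-p[0],W[:,1]-p[1];return 1000*np.c_[c*x+s*y,-s*x+c*y,W[:,2]]
E
python3 - <<'E'
from h import *
d=pickle.load(open('top.pkl','rb'))
t=lambda a:np.array(a)/4.4+[190-.4,160-.4]
B=[[85,46,101],[85,-30,101],[-115,-30,70],[-115,74.3,104],[3,74.3,104]]
px=t([[322,48],[521,28],[576,540],[305,570],[276,268]])
f=lambda p:(proj(d,b2w(p,B))-px).ravel()
r=least_squares(f,[.35,-.2,0]);print(r.x,r.fun.round(1))
np.save('box.npy',r.x)
for c in t([[545,238],[343,260]]): print('cov',w2b(r.x,ray(d,c,.101)))
for c in t([[443,300],[497,295],[519,455],[464,462]]): print('blk',w2b(r.x,ray(d,c,.088)))
for n,c,z in(('cap',(630,133),.05),('hs',(250,198),.02),('tr',(98,235),.04)): print(n,ray(d,t(c),z),w2b(r.x,ray(d,t(c),z)))
E
```

```text
[ 0.50801184 -0.17687819  0.09316682] [ 0.8  0.3 -0.5 -0.1 -0.2 -0.   0.3  0.6 -0.4 -0.9]
cov [[  1.74478987 -30.43967696 101.        ]]
cov [[  1.98162376  47.98049759 101.        ]]
blk [[-16.61972687  11.20629061  88.        ]]
blk [[-17.02544689  -9.98574211  88.        ]]
blk [[-79.73041097 -11.26945892  88.        ]]
blk [[-80.05890443  10.20228864  88.        ]]
cap [ 0.56119034 -0.24579487  0.05      ] [[ 46.53641112 -73.56510166  50.        ]]
hs [ 0.54124963 -0.08629115  0.02      ] [[41.52114048 87.1019934  20.        ]]
tr [ 0.52426236 -0.02456468  0.04      ] [[ 30.35008625 150.14112041  40.        ]]
```

```bash
cat >> h.py <<'E'
def shift(target,yaw=None):
    from rig import manip
    s=manip.get_state();w,x,y,z=s['ee_rot'];R=Ro.from_quat([x,y,z,w]).as_matrix()
    y0=np.arctan2(R[1,0],R[0,0]);v=R.T@(np.array(target)-s['position'])
    print('rows',(v/.5).round(4),'twist',0 if yaw is None else round((y0-yaw)/np.pi,4),'tilt',R[:,2].round(3),'w',s['width'],'F',s['contact_force'].round(2),s['clock'])
E
python3 - <<'E'
from h import *
p=np.load('box.npy'); shift([.40,-.45,.06],p[2]); print(b2w(p,[-101,33,0]))
E
```

```text
rows [ 0.4786 -0.0436  0.3692] twist 0.0715 tilt [-0.     0.002 -1.   ] w 0.08540637946130278 F [0.99 0.22 0.51] 0.1
[[ 0.40437981 -0.15341755  0.        ]]
```

Call:
step_arm(moves=[0.4786,-0.0436,0.3692,0.0715,-0.22,0.4786,-0.0436,0.3692,0.0715,-0.22,0.4786,-0.0436,0.3692,0.0715,-0.22,0.4786,-0.0436,0.3692,0.0715,-0.22,0.4786,-0.0436,0.3692,0.0715,-0.22])

```text
clock: 0.6
position: [0.3627, -0.4665, 0.0916]
ee_rot: [-0.0, 0.999, 0.046, -0.0]
contact_force: [-0.2, -1.5, -0.3]
width: 0.0519
```

Call:
step_arm(moves=[0,0,0,0,-0.22,0,0,0,0,-0.22])

```text
clock: 0.8
position: [0.3618, -0.4665, 0.0919]
ee_rot: [-0.001, 0.999, 0.048, -0.001]
contact_force: [-0.3, -0.7, -0.2]
width: 0.0521
```

```bash
python3 - <<'E'
from h import *
p=np.load('box.npy'); shift([.40,-.45,.02],p[2])
E
```

```text
rows [ 0.0794 -0.0253  0.1437] twist 0.0008 tilt [-0.002  0.002 -1.   ] w 0.052073642862919906 F [-0.31 -0.67 -0.21] 0.8
```

Call:
step_arm(moves=[0.08,-0.025,0.142,0,-0.22,0.08,-0.025,0.142,0,-0.22,0.08,-0.025,0.142,0,-0.22])

```text
clock: 1.1
position: [0.3992, -0.4498, 0.0196]
ee_rot: [-0.002, 0.999, 0.047, -0.001]
contact_force: [-0.5, 0.3, 0.3]
width: 0.0519
```

Call:
step_arm(moves=[0,0,0.003,0,-0.22,0,0,0.006,0,-0.22,0,0,0.009,0,-0.22])

```text
clock: 1.4
position: [0.4001, -0.4531, 0.0194]
ee_rot: [0.002, 0.999, 0.046, 0.001]
contact_force: [0.4, -0.3, 0.1]
width: 0.0522
```

```bash
python3 - <<'E'
from h import *
from rig import manip,get_image
for i in range(4):
    s=manip.get_state();print(s['position'].round(4),s['contact_force'].round(1),s['clock']);d=get_image('wrist')
cv2.imwrite('pics/w1.png',d['frame'])
E
```

```text
[ 0.4001 -0.4531  0.0194] [ 0.4 -0.3  0.1] 1.4
[ 0.3999 -0.4526  0.0188] [-1.6  1.3 -0.2] 1.45
[ 0.4    -0.4523  0.0187] [-0.6  0.3  0.1] 1.5
[ 0.4    -0.4521  0.0185] [-0.1 -0.8  0.2] 1.55
```

View pics/w1.png

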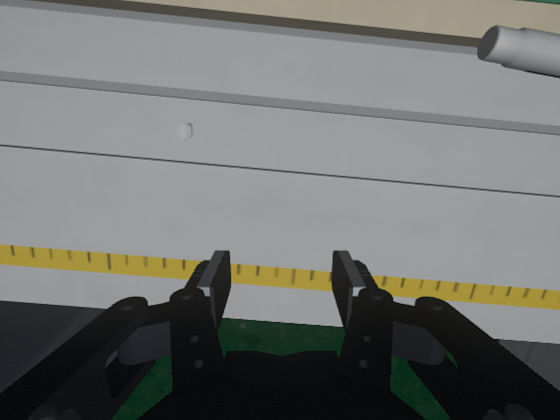

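Call:
step_arm(moves=[0,0,0,0,-0.22,0,0,0,0,-0.22,0,0,0,0,-0.22,0,0,0,0,-0.22])

```text
clock: 2.0
position: [0.4003, -0.4512, 0.0175]
ee_rot: [-0.0, 0.999, 0.047, -0.0]
contact_force: [-0.3, -0.3, 0.7]
width: 0.0523
```

Call:
step_arm(moves=[0,0,0.004,0,-0.22,0,0,0.004,0,-0.22,0,0,0.004,0,-0.22,0,0,0.004,0,-0.22])

```text
clock: 2.4
position: [0.4003, -0.4513, 0.0155]
ee_rot: [0.0, 0.999, 0.047, -0.0]
contact_force: [0.2, -0.1, -1.0]
width: 0.0519
```

Call:
step_arm(moves=[0,0,0.004,0,-0.22,0,0,0.004,0,-0.22,0,0,0.004,0,-0.22,0,0,0.004,0,-0.22])

```text
clock: 2.8
position: [0.4003, -0.4513, 0.0135]
ee_rot: [0.0, 0.999, 0.047, 0.0]
contact_force: [0.7, -0.0, -1.1]
width: 0.0521
```

Call:
step_arm(moves=[0,0,0.003,0,-0.22,0,0,0.003,0,-0.22,0,0,0.003,0,-0.22,0,0,0.003,0,-0.22])

```text
clock: 3.2
position: [0.4003, -0.4513, 0.012]
ee_rot: [0.0, 0.999, 0.047, 0.0]
contact_force: [-0.2, -0.7, -0.5]
width: 0.0519
```

Call:
step_arm(moves=[0,0,0.003,0,-0.22,0,0,0.003,0,-0.22,0,0,0.003,0,-0.22,0,0,0.003,0,-0.22])

```text
clock: 3.6
position: [0.4004, -0.4515, 0.0107]
ee_rot: [0.0, 0.999, 0.047, 0.0]
contact_force: [0.4, -0.3, 2.0]
width: 0.0518
```

Call:
step_arm(moves=[0,0,0.003,0,-0.22,0,0,0.003,0,-0.22,0,0,0.003,0,-0.22,0,0,0.003,0,-0.22])

```text
clock: 4.0
position: [0.4004, -0.4515, 0.0106]
ee_rot: [0.0, 0.999, 0.047, 0.0]
contact_force: [-1.5, 2.1, 10.1]
width: 0.0521
```

Call:
step_arm(moves=[0,0,-0.1,0,-0.22,0,0,-0.2,0,-0.22,0,0,-0.3,0,-0.22,0,0,-0.3,0,-0.22])

```text
clock: 4.4
position: [0.403, -0.4551, 0.1667]
ee_rot: [0.007, 0.999, 0.047, 0.004]
contact_force: [1.0, -0.7, 0.2]
width: 0.0524
```

```bash
python3 - <<'E'
from h import *
p=np.load('box.npy'); shift(b2w(p,[-102,33,160])[0],p[2])
E
```

```text
rows [ 0.0569 -0.6006  0.0059] twist 0.0001 tilt [ 0.009 -0.013 -1.   ] w 0.05239913443570657 F [ 1.03 -0.72  0.17] 4.4
```

Call:
step_arm(moves=[0.057,-0.6,0,0,-0.22,0.057,-0.6,0,0,-0.22,0.057,-0.6,0,0,-0.22,0.057,-0.6,0,0,-0.22,0.057,-0.6,0,0,-0.22])

```text
clock: 4.9
position: [0.4, -0.1993, 0.1585]
ee_rot: [-0.0, 0.999, 0.046, -0.0]
contact_force: [0.9, -0.0, 0.4]
width: 0.0522
```

Call:
step_arm(moves=[0,0,0,0,-0.22,0,0,0,0,-0.22,0,0,0,0,-0.22,0,0,0,0,-0.22,0,0,0,0,-0.22])

```text
clock: 5.4
position: [0.4008, -0.2025, 0.1588]
ee_rot: [0.0, 0.999, 0.046, -0.0]
contact_force: [-0.9, 0.3, -0.0]
width: 0.052
```

```bash
python3 - <<'E'
from h import *
p=np.load('box.npy'); shift(b2w(p,[-102,33,135])[0],p[2])
E
```

```text
rows [ 0.0142 -0.0972  0.0476] twist -0.0006 tilt [-0. -0. -1.] w 0.05202880226739305 F [-0.89  0.31 -0.  ] 5.4
```

Call:
step_arm(moves=[0.0142,-0.0972,0.04,0,-0.22,0.0142,-0.0972,0.04,0,-0.22,0.0142,-0.0972,0.04,0,-0.22,0.0142,-0.0972,0.04,0,-0.22,0.0142,-0.0972,0.04,0,-0.22])

```text
clock: 5.9
position: [0.4039, -0.1535, 0.1395]
ee_rot: [0.001, 0.999, 0.046, 0.001]
contact_force: [0.5, 0.4, -0.2]
width: 0.0522
```

```bash
python3 - <<'E'
from h import *
from rig import get_image
p=np.load('box.npy'); d=get_image('wrist');cv2.imwrite('pics/w2.png',d['frame']); shift(b2w(p,[-102,33,135])[0],p[2])
E
```

```text
rows [-0.0008  0.0001  0.0089] twist -0.0003 tilt [ 0.001 -0.001 -1.   ] w 0.05218164729711978 F [-0.69 -0.75 -0.19] 5.95
```

View pics/w2.png

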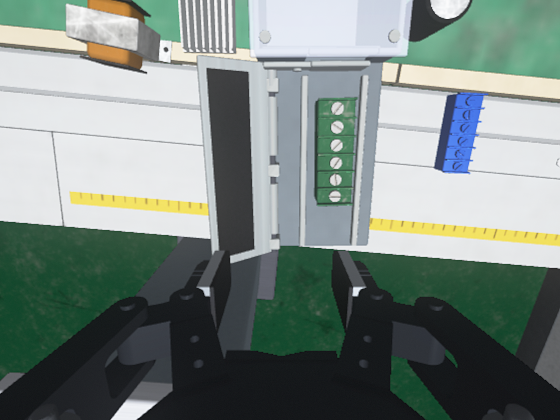

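```bash
python3 - <<'E'
from h import *
from rig import get_image,manip
p=np.load('box.npy'); s=manip.get_state();d=get_image('wrist')
w,x,y,z=s['ee_rot'];T=np.eye(4);T[:3,:3]=Ro.from_quat([x,y,z,w]).as_matrix();T[:3,3]=s['position']
C=np.linalg.inv(T@d['T_tool_cam']);d['rvec']=cv2.Rodrigues(C[:3,:3])[0];d['tvec']=C[:3,3]
for n,c,zz in [('deckFR',(367,245),.07),('deckFL?',(277,248),.07),('wingF',(218,262),.104),('wingR',(199,57),.104),('b',(319,99),.086),('b',(356,99),.086),('b',(353,203),.086),('b',(316,203),.086),('cov',(408,52),.101),('railL',(304,245),.076),('railR',(357,244),.076)]:
  print(n,w2b(p,ray(d,c,zz)).round(1))
tip=(T@np.array([[0,.033,.0107,1],[0,-.033,.0107,1]]).T).T[:,:3]; print('tips',w2b(p,tip).round(1), proj(d,tip).round(0))
E
```

```text
deckFR [[-114.9  -29.2   70. ]]
deckFL? [[-117.1   35.1   70. ]]
wingF [[-111.    70.2  104. ]]
wingR [[  1.   72.8 104. ]]
b [[-17.6  10.5  86. ]]
b [[-17.6 -10.6  86. ]]
b [[-79.2 -13.1  86. ]]
b [[-79.2  10.2  86. ]]
cov [[  3.7 -31.6 101. ]]
railL [[-112.2   16.3   76. ]]
railR [[-111.5  -20.4   76. ]]
tips [[-101.6    0.   128.8]
 [-101.6   66.   128.7]] [[344. 267.]
 [215. 267.]]
```

Call:
step_arm(moves=[0,0,0.03,0,-0.22,0,0,0.05,0,-0.22,0,0,0.06,0,-0.22,0,0,0.065,0,-0.22,0,0,0.07,0,-0.22])

```text
clock: 6.5
position: [0.4034, -0.1524, 0.1041]
ee_rot: [0.0, 0.999, 0.047, 0.0]
contact_force: [0.1, 0.5, 1.6]
width: 0.0519
```

Call:
step_arm(moves=[0,0,0.008,0,-0.22,0,0,0.016,0,-0.22,0,0,0.024,0,-0.22,0,0,0.024,0,-0.22])

```text
clock: 6.9
position: [0.4033, -0.152, 0.0917]
ee_rot: [-0.0, 0.999, 0.046, 0.0]
contact_force: [0.8, 1.7, 3.3]
width: 0.0521
```

Call:
step_arm(moves=[0,0,0,0,-0.22,0,0,0,0,-0.22,0,0,0,0,-0.22])

```text
clock: 7.2
position: [0.4033, -0.1522, 0.0921]
ee_rot: [0.0, 0.999, 0.047, 0.0]
contact_force: [-0.2, 1.1, 2.3]
width: 0.0518
```

```bash
python3 - <<'E'
from h import *
p=np.load('box.npy'); shift(b2w(p,[-102,33,86])[0],p[2])
E
```

```text
rows [-0.0001  0.0026  0.0123] twist -0.0 tilt [ 0. -0. -1.] w 0.05182031123187823 F [-0.17  1.13  2.29] 7.2
```

Call:
step_arm(moves=[0,0.002,0.006,0,-0.22,0,0.002,0.012,0,-0.22,0,0.002,0.012,0,-0.22,0,0.002,0.012,0,-0.22])

```text
clock: 7.6
position: [0.4033, -0.1532, 0.0859]
ee_rot: [-0.0, 0.999, 0.047, -0.0]
contact_force: [-0.0, 2.1, 3.9]
width: 0.052
```

```bash
python3 - <<'E'
from h import *
from rig import get_image
p=np.load('box.npy'); d=get_image('scene');e=get_image('wrist')
a=cv2.resize(d['frame'][160:270,230:370],(560,440),interpolation=cv2.INTER_CUBIC);cv2.imwrite('pics/s3.png',a);cv2.imwrite('pics/w3.png',e['frame']); shift(b2w(p,[-85,33,86])[0],p[2])
E
```

```text
rows [0.034  0.0005 0.    ] twist -0.0 tilt [ 0. -0. -1.] w 0.052238973930096105 F [-0.85  2.61  4.  ] 7.7
```

View pics/w3.png

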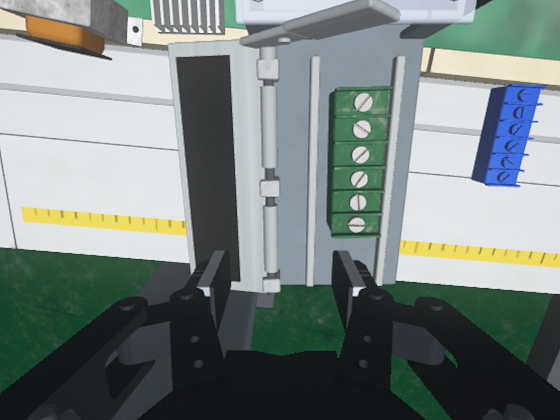

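The flap is open with the skirt raised at (330,22). The left fingertip is on the wing and the right one is in the lane behind the block at (358,235). Pushing now.

Call:
step_arm(moves=[0.01,0,0,0,-0.22,0.02,0,0,0,-0.22,0.03,0,0,0,-0.22,0.04,0,0,0,-0.22,0.05,0,0,0,-0.22])

```text
clock: 8.2
position: [0.4284, -0.1508, 0.0858]
ee_rot: [-0.0, 0.999, 0.047, -0.0]
contact_force: [-3.6, 1.3, 3.8]
width: 0.0519
```

Call:
step_arm(moves=[0.01,0,0,0,-0.22,0.02,0,0,0,-0.22,0.03,0,0,0,-0.22,0.04,0,0,0,-0.22,0.05,0,0,0,-0.22])

```text
clock: 8.7
position: [0.4535, -0.1485, 0.086]
ee_rot: [0.0, 0.999, 0.047, 0.0]
contact_force: [-3.1, -0.0, 3.6]
width: 0.0518
```

```bash
python3 - <<'E'
from h import *
from rig import get_image,manip
p=np.load('box.npy'); e=get_image('wrist')
cv2.imwrite('pics/w4.png',e['frame']); print(w2b(p,manip.get_state()['position']));shift(b2w(p,[-15,33,86])[0],p[2])
E
```

```text
[[-50.64730217  33.1172335   86.08422841]]
rows [0.0713 0.0002 0.0003] twist -0.0001 tilt [ 0.001 -0.    -1.   ] w 0.05211594777169054 F [-1.31  1.15  4.07] 8.75
```

View pics/w4.png

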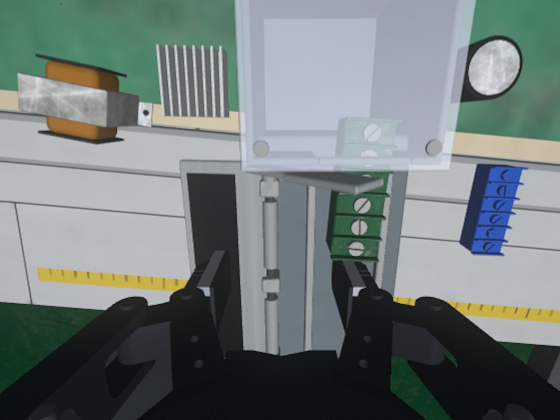

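The block is passing under the skirt, with its front end visible under the cover at (365,125). Continuing.

Call:
step_arm(moves=[0.01,0,0,0,-0.22,0.02,0,0,0,-0.22,0.03,0,0,0,-0.22,0.04,0,0,0,-0.22,0.05,0,0,0,-0.22])

```text
clock: 9.25
position: [0.4784, -0.1463, 0.086]
ee_rot: [0.0, 0.999, 0.047, -0.0]
contact_force: [-2.5, 0.7, 3.8]
width: 0.0522
```

Call:
step_arm(moves=[0.008,0,0,0,-0.22,0.015,0,0,0,-0.22,0.019,0,0,0,-0.22,0.019,0,0,0,-0.22,0.019,0,0,0,-0.22])

```text
clock: 9.75
position: [0.4881, -0.1454, 0.0861]
ee_rot: [0.0, 0.999, 0.046, 0.001]
contact_force: [-1.7, 1.4, 4.7]
width: 0.0518
```

```bash
python3 - <<'E'
from h import *
from rig import get_image,manip
p=np.load('box.npy'); e=get_image('wrist')
cv2.imwrite('pics/w5.png',e['frame']); print(w2b(p,manip.get_state()['position']));shift(b2w(p,[-13.5,33,86])[0],p[2])
E
```

```text
[[-16.92437889  33.18751131  86.17889469]]
rows [0.0068 0.0004 0.0004] twist -0.0001 tilt [ 0.002 -0.    -1.   ] w 0.05199252079143673 F [-0.54  1.22  4.2 ] 9.8
```

View pics/w5.png

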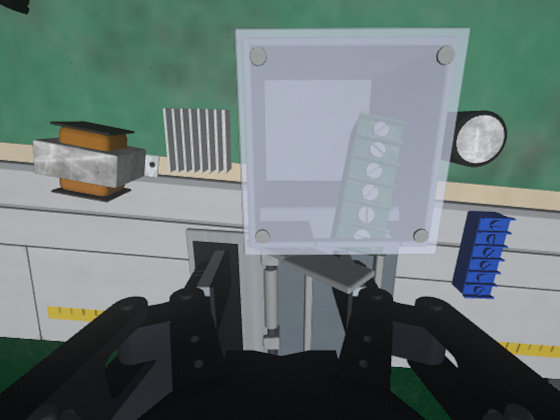

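The block is nearly all under the cover, seen at (370,175) and perhaps tipping. I'll nudge 3 mm more and look again.

Call:
step_arm(moves=[0.003,0,0,0,-0.22,0.006,0,0,0,-0.22,0.006,0,0,0,-0.22,0.006,0,0,0,-0.22,0.006,0,0,0,-0.22])

```text
clock: 10.3
position: [0.4901, -0.1451, 0.0859]
ee_rot: [-0.0, 0.999, 0.047, -0.0]
contact_force: [-3.3, -0.0, 4.1]
width: 0.0518
```

```bash
python3 - <<'E'
from h import *
from rig import get_image,manip
p=np.load('box.npy'); e=get_image('wrist');t=get_image('top')
a=e['frame'][20:300,180:500];b=t['frame'][150:290,220:340]
cv2.imwrite('pics/w6.png',np.hstack([cv2.resize(a,(457,400)),cv2.resize(b,(343,400),interpolation=cv2.INTER_CUBIC)])); print(w2b(p,manip.get_state()['position']),manip.get_state()['contact_force'])
E
```

```text
[[-14.85526657  33.32743127  85.88298311]] [-3.93488224  0.58283567  3.91171754]
```

View pics/w6.png

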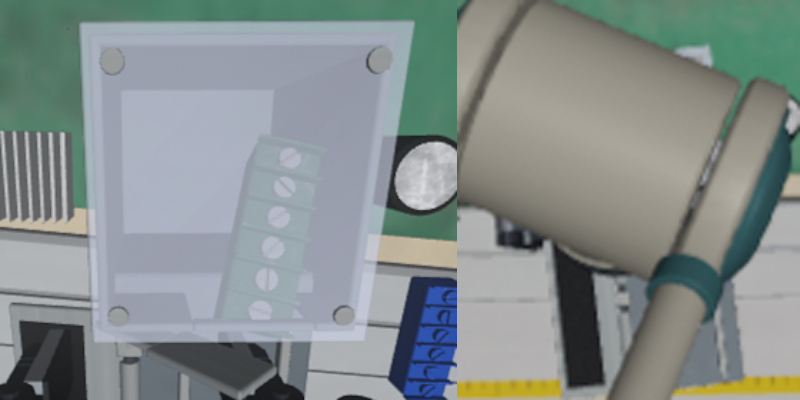

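```bash
python3 - <<'E'
from h import *
from rig import get_image,manip
p=np.load('box.npy'); s=manip.get_state();d=get_image('wrist')
w,x,y,z=s['ee_rot'];T=np.eye(4);T[:3,:3]=Ro.from_quat([x,y,z,w]).as_matrix();T[:3,3]=s['position']
C=np.linalg.inv(T@d['T_tool_cam']);d['rvec']=cv2.Rodrigues(C[:3,:3])[0];d['tvec']=C[:3,3]
for c in [(383,131),(362,237)]:
  for zz in (.086,.07,.05): print(c,zz,w2b(p,ray(d,c,zz)).round(1))
cv2.imwrite('pics/w7.png',cv2.resize(d['frame'][80:340,200:460],(780,780),interpolation=cv2.INTER_CUBIC)[:600]);print(s['contact_force'],s['clock'])
E
```

```text
(383, 131) 0.086 [[53.5 -9.6 86. ]]
(383, 131) 0.07 [[ 52.9 -14.9  70. ]]
(383, 131) 0.05 [[ 52.1 -21.5  50. ]]
(362, 237) 0.086 [[ 6.3 -4.5 86. ]]
(362, 237) 0.07 [[-0.2 -9.2 70. ]]
(362, 237) 0.05 [[ -8.3 -15.   50. ]]
[-3.93488224  0.58283567  3.91171754] 10.4
```

View pics/w7.png

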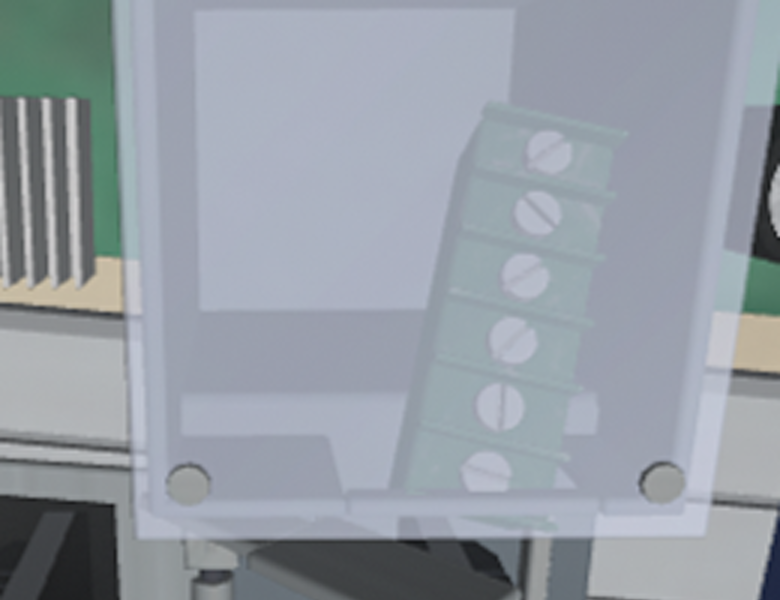

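```bash
cat > blk.py <<'E'
from h import *
from rig import get_image,manip
p=np.load('box.npy'); s=manip.get_state();d=get_image('wrist');f=d['frame']
w,x,y,z=s['ee_rot'];T=np.eye(4);T[:3,:3]=Ro.from_quat([x,y,z,w]).as_matrix();T[:3,3]=s['position']
C=np.linalg.inv(T@d['T_tool_cam']);d['rvec']=cv2.Rodrigues(C[:3,:3])[0];d['tvec']=C[:3,3]
cv2.imwrite('pics/last.png',f)
m=np.zeros(f.shape[:2],np.uint8)
B=[[0,44,101],[83,44,101],[83,-28,101],[0,-28,101]]
cv2.fillConvexPoly(m,proj(d,b2w(p,B)).round().astype(int),255)
g=f.astype(int);ex=(g[...,1]-(g[...,0]+g[...,2])/2)
k=((ex>3)&(m>0)).astype(np.uint8)
k=cv2.morphologyEx(k,cv2.MORPH_OPEN,np.ones((3,3)))
n,l,st,ce=cv2.connectedComponentsWithStats(k)
for i in np.argsort(-st[1:,4])[:2]+1:
    r=cv2.minAreaRect(np.argwhere(l==i)[:,::-1].astype(np.float32));print(st[i,4],ce[i].round(1),np.round(r[1],1),round(r[2],1),'b@.08',w2b(p,ray(d,ce[i],.08)).round(1))
print('tcp',w2b(p,s['position']).round(1),s['contact_force'].round(1),s['clock'])
E
python3 blk.py
```

```text
249 [349.8 211.1] [16.3 19.5] 8.7 b@.08 [[16.9  0.4 80. ]]
229 [358.8 168. ] [16.5 16.1] 15.3 b@.08 [[37.2 -2.3 80. ]]
tcp [[-14.8  33.3  85.9]] [-3.7 -0.3  4.3] 10.45
```

Call:
step_arm(moves=[-0.004,0,0,0,-0.22,-0.008,0,0,0,-0.22,-0.012,0,0,0,-0.22,-0.012,0,0,0,-0.22,-0.012,0,0,0,-0.22])

```text
clock: 11.0
position: [0.4858, -0.1463, 0.0866]
ee_rot: [0.001, 0.999, 0.046, 0.001]
contact_force: [3.2, 0.2, 4.8]
width: 0.052
```

```bash
python3 blk.py
```

```text
249 [377.5 209.6] [19.  19.8] 5.7 b@.08 [[ 13.  -13.6  80. ]]
244 [353.7 180.4] [21. 18.] 90.0 b@.08 [[26.9 -1.4 80. ]]
tcp [[-19.3  32.5  86.6]] [3.2 0.2 4.8] 11.0
```

```bash
sed -i "s/^k=cv2.morph.*/k=cv2.morphologyEx(cv2.morphologyEx(k,cv2.MORPH_OPEN,np.ones((2,2))),cv2.MORPH_CLOSE,np.ones((11,11)))/" blk.py; python3 blk.py
```

```text
4023 [370.2 175.1] [ 49.1 134.6] 11.6 b@.08 [[29.1 -8.7 80. ]]
208 [453.6  62.5] [11.7 79.1] 8.5 b@.08 [[ 75.8 -39.   80. ]]
tcp [[-19.6  32.5  86.4]] [ 3.2 -0.   3.8] 11.05
```

Call:
step_arm(moves=[0.006,0,0,0,-0.22,0.012,0,0,0,-0.22,0.015,0,0,0,-0.22,0.015,0,0,0,-0.22,0.015,0,0,0,-0.22])

```text
clock: 11.6
position: [0.4905, -0.1443, 0.0853]
ee_rot: [-0.001, 0.999, 0.047, -0.002]
contact_force: [-4.3, 0.6, 2.2]
width: 0.0519
```

```bash
python3 blk.py
```

```text
3807 [374.1 186.4] [ 49.9 130. ] 11.8 b@.08 [[29.3 -8.9 80. ]]
185 [458.9  78.8] [ 2.7 71. ] 8.9 b@.08 [[ 74.5 -39.7  80. ]]
tcp [[-14.4  34.   85.3]] [-4.3  0.6  2.2] 11.6
```

```bash
python3 - <<'E'
from h import *
from rig import get_image
p=np.load('box.npy'); d=get_image('wrist')
t=pickle.load(open('top.pkl','rb'));q=lambda a:np.array(a)/4.4+[189.6,159.6]
a,b=[ray(t,q(c),.088) for c in((472,311),(489,442))];L=np.linalg.norm(a-b)*1000;print('L',L,w2b(p,a),w2b(p,b))
pos=b2w(p,[-14.85,33.3,85.9])[0];c,s=np.cos(p[2]),np.sin(p[2])
T=np.eye(4);T[:3,:3]=np.array([[c,s,0],[s,-c,0],[0,0,-1]]);T[:3,3]=pos
C=np.linalg.inv(T@d['T_tool_cam']);d['rvec']=cv2.Rodrigues(C[:3,:3])[0];d['tvec']=C[:3,3]
px=np.array([(549,152),(537,213),(525,276),(512,341),(499,407),(486,473)])/3+[199.7,79.7]
def pts(v):
    u=np.array([np.cos(v[3])*np.cos(v[4]),np.sin(v[3])*np.cos(v[4]),-np.sin(v[4])])
    return v[:3]+np.linspace(.5,-.5,6)[:,None]*v[5]*u
for L0 in (50,51,52,53):
    r=least_squares(lambda v:np.r_[(proj(d,b2w(p,pts(np.r_[v,L0])))-px).ravel()],[29,-5,86,0,0.1]);print(L0,r.x.round(2),abs(r.fun).max().round(2))
r=least_squares(lambda v:np.r_[(proj(d,b2w(p,pts(np.r_[v[:2],88,v[2:]])))-px).ravel()],[29,-5,0,0.1,50]);print(r.x.round(2))
E
```

```text
L 51.31196893105597 [[-22.1644616    0.43638013  88.        ]] [[-73.47109883  -0.30330358  88.        ]]
50 [31.26 -7.99 83.37 -0.25  0.42] 0.21
51 [30.72 -8.81 80.75 -0.25  0.42] 0.21
52 [30.18 -9.63 78.13 -0.25  0.42] 0.21
53 [ 29.63 -10.44  75.52  -0.25   0.42] 0.21
[32.23 -6.55 -0.25  0.42 48.23]
```

The block is tipped about 24° nose-down and yawed about -14°, so it has jammed in the opening. I'll withdraw a little, shift the pushing finger to the right by widening the gap so the wing finger stays put, and push on the right rear corner.

Call:
step_arm(moves=[-0.008,0,0,0,-0.22,-0.016,0.004,0,0,-0.32,-0.016,0.009,0,0,-0.41,-0.016,0.009,0,0,-0.41,-0.016,0.009,0,0,-0.41])

```text
clock: 12.2
position: [0.4852, -0.1506, 0.0863]
ee_rot: [0.0, 0.999, 0.046, 0.001]
contact_force: [2.2, 1.9, 3.4]
width: 0.0604
```

```bash
python3 blk.py;python3 - <<'E'
from h import *
p=np.load('box.npy'); shift(b2w(p,[-13,29.5,86])[0],p[2])
E
```

```text
4391 [361.1 170.8] [ 50.5 134.7] 12.1 b@.08 [[30.4 -8.7 80. ]]
203 [442.  61.] [ 9.8 81.9] 7.9 b@.08 [[ 75.6 -38.4  80. ]]
tcp [[-20.3  28.3  86.3]] [2.2 1.9 3.4] 12.2
rows [ 0.0146 -0.0025  0.0006] twist -0.0001 tilt [ 0.002 -0.001 -1.   ] w 0.06025646407818671 F [2.21 0.74 4.21] 12.25
```

Call:
step_arm(moves=[0.005,-0.002,0,0,-0.41,0.01,-0.002,0,0,-0.41,0.0146,-0.002,0,0,-0.41,0.0146,-0.002,0,0,-0.41,0.0146,-0.002,0,0,-0.41])

```text
clock: 12.75
position: [0.4907, -0.1481, 0.0856]
ee_rot: [-0.0, 0.999, 0.047, -0.001]
contact_force: [-3.6, 0.3, 4.1]
width: 0.0605
```

```bash
python3 blk.py
```

```text
4136 [365.3 182.3] [ 48.5 133.5] 12.1 b@.08 [[31.  -8.6 80. ]]
150 [447.5  78. ] [ 2.4 70.8] 7.9 b@.08 [[ 74.8 -39.   80. ]]
tcp [[-14.6  30.3  85.6]] [-3.6  0.3  4.1] 12.75
```

Call:
step_arm(moves=[0.002,0,0,0,-0.41,0.004,0,0,0,-0.41,0.004,0,0,0,-0.41,0.004,0,0,0,-0.41,0.004,0,0,0,-0.41])

```text
clock: 13.3
position: [0.493, -0.1481, 0.0859]
ee_rot: [-0.0, 0.999, 0.047, -0.001]
contact_force: [-3.9, 0.5, 4.0]
width: 0.0605
```

```bash
python3 blk.py
```

```text
3854 [363.6 184.3] [ 48.2 130.5] 10.1 b@.08 [[32.3 -8.3 80. ]]
169 [445.5  84.5] [ 2.5 67.9] 8.1 b@.08 [[ 74.6 -39.   80. ]]
tcp [[-12.3  30.   85.9]] [-3.9  0.5  4. ] 13.3
```

Call:
step_arm(moves=[0.0015,0,0,0,-0.41,0.003,0,0,0,-0.41,0.003,0,0,0,-0.41,0.003,0,0,0,-0.41])

```text
clock: 13.75
position: [0.493, -0.1481, 0.0858]
ee_rot: [-0.0, 0.999, 0.047, -0.002]
contact_force: [-8.7, -0.9, 5.9]
width: 0.0601
```

```bash
python3 blk.py; python3 - <<'E'
import cv2
f=cv2.imread('pics/last.png')[80:280,240:480];cv2.imwrite('pics/w8.png',cv2.resize(f,(720,600),interpolation=cv2.INTER_CUBIC))
E
```

```text
3746 [363.1 185.5] [ 48.2 131. ] 10.1 b@.08 [[31.8 -8.  80. ]]
132 [446.   83.2] [ 2.4 65.8] 7.7 b@.08 [[ 75.1 -38.9  80. ]]
tcp [[-12.2  30.1  85.8]] [-8.7 -0.9  5.9] 13.75
```

View pics/w8.png

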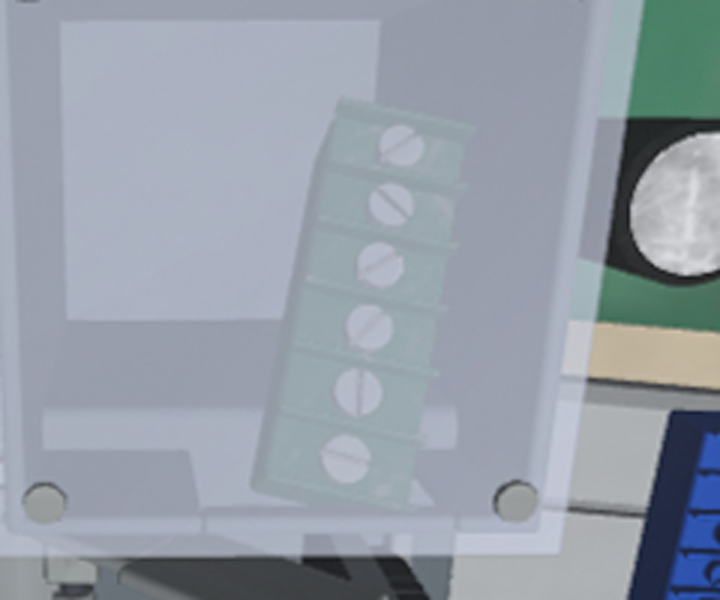

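The finger has met the raised flap (x force -8.7 N) and the block still hangs tilted in the opening. Refitting its pose from the screws.

```bash
cat > fit.py <<'E'
from h import *
from rig import get_image
def fit(px,tcp):
    p=np.load('box.npy'); d=get_image('wrist');c,s=np.cos(p[2]),np.sin(p[2])
    T=np.eye(4);T[:3,:3]=np.array([[c,s,0],[s,-c,0],[0,0,-1]]);T[:3,3]=b2w(p,tcp)[0]
    C=np.linalg.inv(T@d['T_tool_cam']);d['rvec']=cv2.Rodrigues(C[:3,:3])[0];d['tvec']=C[:3,3]
    def pts(v):
        u=np.array([np.cos(v[3])*np.cos(v[4]),np.sin(v[3])*np.cos(v[4]),-np.sin(v[4])])
        return v[:3]+np.linspace(.5,-.5,6)[:,None]*51*u
    r=least_squares(lambda v:(proj(d,b2w(p,pts(v)))-px).ravel(),[29,-5,86,0,0.1]);print(r.x.round(2),abs(r.fun).max().round(2))
    v=r.x;R=Ro.from_euler('ZY',[v[3],v[4]]).as_matrix()
    for n,q in [('ctr',(0,0,-9)),('RLtop',(-31.5,11,-1)),('RRtop',(-31.5,-11,-1)),('RLbot',(-31.5,11,-17)),('RRbot',(-31.5,-11,-17)),('FRbot',(31.5,-11,-17)),('FLbot',(31.5,11,-17)),('FRtop',(31.5,-11,-1))]: print(n,(v[:3]+R@q).round(1))
E
python3 - <<'E'
from fit import *
fit(np.array([(549,152),(537,213),(525,276),(512,341),(499,407),(486,473)])/3+[199.7,79.7],[-14.85,33.3,85.9])
fit(np.array([(401,146),(391,205),(380,265),(369,328),(357,392),(345,459)])/3+[239.7,79.7],[-12.2,30.1,85.8])
E
```

```text
[30.72 -8.81 80.75 -0.25  0.42] 0.21
ctr [27.2 -7.9 72.5]
RLtop [ 5.2  9.2 92.7]
RRtop [ -0.3 -12.1  92.7]
RLbot [-1.1 10.8 78. ]
RRbot [ -6.6 -10.5  78. ]
FRbot [ 49.1 -24.9  52.4]
FLbot [54.6 -3.6 52.4]
FRtop [ 55.4 -26.6  67. ]
[35.04 -8.52 79.63 -0.26  0.5 ] 0.1
ctr [30.9 -7.4 71.7]
RLtop [10.7  9.4 93.8]
RRtop [  5.  -11.9  93.8]
RLbot [ 3.3 11.4 79.8]
RRbot [-2.4 -9.9 79.8]
FRbot [ 51.  -24.2  49.6]
FLbot [56.7 -2.9 49.6]
FRtop [ 58.4 -26.2  63.7]
```

The rear-right top corner is still under the lintel at x 5. Holding the flap this wide open, the skirt ends near y -4, so a finger farther right can pass beside it. I'll withdraw 4 mm, shift 5 mm right and 1 mm up, then push again.

Call:
step_arm(moves=[-0.008,0,0,0,-0.41,-0.012,0,-0.002,0,-0.41,-0.012,0.005,-0.003,0,-0.41,-0.012,0.01,-0.003,0,-0.41,-0.012,0.01,-0.003,0,-0.41])

```text
clock: 14.4
position: [0.4902, -0.154, 0.0878]
ee_rot: [0.0, 0.999, 0.046, 0.001]
contact_force: [0.4, 2.7, 4.1]
width: 0.0599
```

```bash
python3 blk.py;python3 - <<'E'
from h import *
p=np.load('box.npy'); shift(b2w(p,[-11,25,86.5])[0],p[2])
E
```

```text
4103 [350.1 179.9] [ 48.2 131.9] 10.3 b@.08 [[30.7 -8.1 80. ]]
53 [429.6  60.1] [ 1.4 35.3] 7.1 b@.08 [[ 80.9 -37.7  80. ]]
tcp [[-15.6  24.4  87.8]] [0.4 2.7 4.1] 14.4
rows [ 0.0091 -0.0012  0.0025] twist -0.0001 tilt [ 0.001 -0.    -1.   ] w 0.060345579623229985 F [1.22 2.5  4.72] 14.45
```

Call:
step_arm(moves=[0.003,0,0.0015,0,-0.41,0.006,0,0.0015,0,-0.41,0.009,0,0.0015,0,-0.41,0.011,0,0.0015,0,-0.41,0.011,0,0.0015,0,-0.41])

```text
clock: 14.95
position: [0.4932, -0.1535, 0.0863]
ee_rot: [0.0, 0.999, 0.047, -0.002]
contact_force: [-3.0, 0.1, 5.4]
width: 0.0601
```

Call:
step_arm(moves=[0.002,0,0,0,-0.41,0.004,0,0,0,-0.41,0.004,0,0,0,-0.41])

```text
clock: 15.25
position: [0.4951, -0.1533, 0.0863]
ee_rot: [0.0, 0.999, 0.047, -0.002]
contact_force: [-3.5, -0.2, 5.3]
width: 0.0602
```

```bash
python3 blk.py
```

```text
1768 [357.7 163.3] [60.7 41.6] 12.1 b@.08 [[ 43.5 -10.2  80. ]]
35 [428.  101.9] [ 1.3 24.3] 7.6 b@.08 [[ 69.5 -38.   80. ]]
tcp [[-10.6  24.7  86.3]] [-3.5 -0.2  5.3] 15.25
```

The blob jumped and shrank, so the block has dropped. Withdrawing and lifting.

Call:
step_arm(moves=[-0.03,0,0,0,-0.41,-0.04,0,-0.04,0,-0.41,-0.04,0,-0.1,0,-0.41,-0.04,0,-0.18,0,-0.41,-0.08,0,-0.25,0,-0.41])

```text
clock: 15.8
position: [0.4582, -0.1579, 0.2127]
ee_rot: [0.001, 0.999, 0.047, 0.001]
contact_force: [0.3, 0.2, 0.3]
width: 0.0597
```

Call:
step_arm(moves=[-0.1,0,0,0,-0.41,-0.1,0,0,0,-0.41,-0.1,0,0,0,-0.41,-0.1,0,0,0,-0.41,-0.1,0,0,0,-0.41])

```text
clock: 16.3
position: [0.4081, -0.1617, 0.2113]
ee_rot: [0.0, 0.999, 0.047, -0.0]
contact_force: [-0.0, -0.8, -0.5]
width: 0.06
```

```bash
python3 blk.py; cp pics/last.png pics/fin.png
```

```text
666 [329.   36.3] [25.9 26.6] 12.1 b@.08 [[ 36.  -13.3  80. ]]
25 [349.3  83.6] [3. 6.] 90.0 b@.08 [[  2.1 -31.2  80. ]]
tcp [[-98.1  24.4 211.3]] [-0.  -0.8 -0.5] 16.3
```

View pics/fin.png

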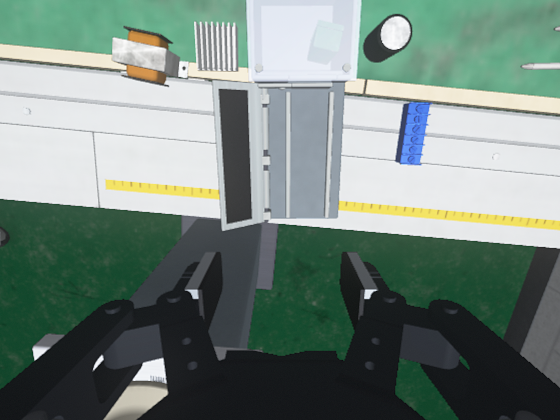

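The block stands end-on in the bin at (327,42). The flap is shut and the deck empty. The transformer (143,55), heat sink (216,45) and capacitor (390,37) all stand. Handing in.

```bash
python3 -c "
from rig import job;print(job.sign_off())"
```

```text
the job is handed in; nothing more can be done
None
```

The green terminal block is in the bin, the flap has sprung shut, and I handed the job in at about 16.4 s of the 43 s. The sign-off gives no verdict, so this rests on my own checks.

- **How it went:** I pressed the wing down with the left fingertip and pushed the block along the lane with the right one. The wrist force read about 4 N upward while the wing was held.
- **The jam:** the block did not drop at the expected depth. It tipped about 24 to 29° nose-down, turned about 14°, and stuck under the top of the opening. I shifted the pushing fingertip to the right, past the end of the raised skirt, and pushed its rear right corner until it fell. The highest horizontal wrist force was about 9 N, when the finger met the raised flap.
- **Last checks:** the final wrist picture shows the block standing or leaning nearly upright in the bin, the lane empty and the flap shut. The transformer, heat sink and capacitor are upright and look unmoved. The gripper was clear, with the wrist force near zero.
- **Not measured:** I did not measure the flap angle, the block's final height or the bystanders' positions; all three are judged from that picture.

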